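# Set the stop of a tube length gauge from a sample

## Robot

A 7-joint arm with a two-finger parallel gripper is mounted at the origin on the work surface. World frame = base frame: x ahead of the robot, y to its left, z up, the work surface at z = 0. Lengths are in m, angles in rad, forces in N, time in s.
With the tool pointing down it reaches from about 0.425 to 1.025 m from the base axis. Payload 9.4 kg.
Tool frame: the origin (TCP) lies midway between the tips of the shut fingers; the grasp point (between the pads) lies 19 mm behind it; z points along the fingers, y is the line along which they close (so a half turn about z gives the same grasp; the last joint's range is limited). The gripper opens to 85 mm and grips with 20 to 120 N. Pads are 22 mm wide; open, the fingers measure 114 mm over their backs; the gripper's body (76 mm by 85 mm) begins 54 mm behind the grasp point. The pads swing forward as they close: fully open they stand 13 mm farther back than shut.
Start: joints at [-1.259, 0.599, -0.003, 1.599, 0.002, 0.943, -0.08], TCP at [0.275, 0.671, 0.231] pointing down, gripper open.
Joint ranges: [-2.57, 2.57], [-0.35, 1.97], [-1.29, 1.29], [0.11, 2.56], [-1.05, 4.19], [0.11, 1.86], [-2.63, 2.63]. Speed limits (rad/s): [2.22, 2.22, 3.01, 3.01, 3.14, 3.14, 3.14].

## Interface

Orientations are given as a unit quaternion [x, y, z, w].
In Python, from bench import * gives the robot as it stands.
- The arm moves only by the shell command python3 -m pendant 'ROWS' [FORCE]. ROWS is JSON, a list of rows, each a list of 3 entries, a list of its own where there are three numbers: the shift along the tool's x, y, z in m, then the turn about the tool's z in rad, then the closure, from 0 (fully open) to 1 (shut). A call has 1 to 20 rows; each row shifts and turns the commanded pose from where the row before left it, along the tool's axes as they then stand; what a row does not reach is not made up. A row lasts 1/8 s, in which the tool goes at most 62.5 mm and 10.7 degrees, less where a joint would pass 70% of its speed; a pose out of reach is approached as far as the arm can. A call is refused whole if a number of a shift passes 0.0625 or a number of a turn 0.188, either way. A call with a gripper value outside its range is refused whole. The fingers move at their own pace and stop on an object; FORCE is the grip in N (left out, the last holds). Time passes only in rows, so rows that do not move let the fingers close. It gives the time, the measured TCP pose, the force, the opening and the grip force at its end, in the units of the state.
- observe(): the state, without advancing time (a new reading comes with each control period).
- capture(name): name is "side" or "top" or "wrist"; returns the picture (480x640x3 uint8, red, green, blue); there is no depth.
- camera_model(name): a dict with "intrinsics" (3x3 intrinsics, pixels), "cam_to_world" (4x4, takes a point from camera to world coordinates); the wrist camera has in their place "hand_eye" (4x4, takes a point from camera to tool coordinates, whose origin is the TCP and whose axes are the flange's). Camera axes: x right, y down, z forward; pixel columns grow to the right and rows downward; lengths in m; the calibration is good to about 2 mm. A picture is of the moment at which its call begins: read the wrist's pose just before it. camera_model takes no time and is no camera call.
- hand_in(): hands the job in; it is judged then, once.
The state is a dict: "time": time; "joint_positions": joint angles; "qd": joint speeds; "joint_torque": joint torques, N m; "eef_pos": TCP position; "tcp_rot": TCP orientation; "force": force on the tool from outside, world axes, zero at the start; "moment": the same for the moment, N m; "gripper_width": finger opening in m; "grip_force": force on a finger pad.
Only numpy, scipy, OpenCV 4.12 (cv2) and the standard library are available. Lean on these libraries where they do the work, as an engineer would, in place of code of your own. Each camera call takes 0.05 s, during which the arm holds its last target. There are 200 camera calls.

## Task

Set the bench length gauge from the sample, so that other tubes can be checked against it: lay the longest of the three copper tubes in the gauge's V-groove, then slide the stop by its black grip towards the fixed anvil until the tube sits end to end between anvil and stop with no play, and let go. Leave the other things on the soldering board where they are.

Things in the scene. Friction and masses are not known exactly. Their poses are not given: they have to be found in the camera images.
- tube_long_center (a point): The sample: the longest of three plain copper tubes, 80 mm long, 22 mm outside diameter, 1.5 mm wall, about 60 g (varies by a third). It lies loose on its side on the tan soldering board, its axis 11 mm above the board's top. This point is its centre, on its axis; its y axis runs along the tube (either end may go first). A lying tube can roll.
- tube_mid_center (a point): Another copper tube of the same diameter, 56 mm long, not wanted. Centre of the tube, y along it. Leave it.
- tube_short_center (a point): Another copper tube of the same diameter, 34 mm long, not wanted. Centre of the tube, y along it. Leave it.
- gauge: The length gauge, bolted to the bench: grey base plate 86 x 270 x 12 mm, origin at the centre of its underside, y along the groove. On it an aluminium bed 45 mm wide, its top 34 mm above the bench, with a 90-degree V-groove (8.5 mm deep, 17 mm wide at the top), and at its -y end the anvil, a fixed dark steel block 60 mm wide, 34 mm thick, its top 74 mm above the bench.
- anvil (a point): Point on the anvil's inner face, 41 mm above the bench, where the axis of a 22 mm tube resting in the groove meets the anvil. Its y axis runs level along the groove from the anvil towards the stop, z up, x across. The axis of a tube in the groove lies on this y axis, 7 mm above the bed's top; the centre of the sample, touching the anvil, is at 40 mm along y.
- stop_grip (a point): Centre of the black upright thumb grip on the sliding stop: 14 mm across the groove, 24 mm along it and 36 mm tall, standing on the stop's aluminium saddle (54 mm across, 30 mm along the groove, top 58 mm above the bench). The point is 76 mm above the bench, and 15 mm behind the stop's face. Axes as those of the anvil point.
- stop (a joint): Distance in m between the anvil's face and the stop's face, along the groove: 0 would be touching the anvil, 0.180 the far end. It slides stiffly (about 2.5 N plus a little damping) and stays where it is left. It starts between 0.115 and 0.165, well beyond the sample's length.
- board: The tan soldering board, 280 x 250 x 12 mm, fixed flat on the bench; origin at the centre of its underside. The three tubes lie on it about 80 mm apart, roughly side by side along its x axis, with tweezers and a small disc near its y edges. Gauge and board may change sides.
- tweezers: Cross-lock tweezers 155 mm long, lying on the board; origin under its middle. Leave them.
- disc: Copper disc 32 mm in diameter, 4 mm thick, lying on the board; origin at the centre of its underside. Leave it.
Things that resemble listed ones, but are neither listed nor needed, are in the scene too. Leave any yellow look-alike of the part that bears tube_long_center alone.

How it is judged:
By the outcome, as a careful person would: the job done as asked, in the order asked, and still so for the second after the job is handed in, with the robot touching nothing.
It also fails if it takes over 48 s, if anything falls off the work surface, if the arm or the gripper's body presses on something with over 40 N, if the wrist force passes 120 N, or if a joint passes its speed limit or range.

## Working session

There is one attempt and no reset: what is moved stays moved. The work goes in short steps, Python scripts to look and compute and a shell command to move; the robot and the scene stay as the last step left them, time stands still between calls to the robot, and variables do not carry over. Pictures are saved under pics/ and viewed, at most 10 in all, crops included, and the job is handed in when it is done.

```bash
mkdir -p pics; cat > h.py <<'E'
from bench import *
import numpy as np, cv2
from scipy.spatial.transform import Rotation as R
def snap(n,f):
    s=observe(); im=capture(n); cv2.imwrite('pics/'+f,cv2.cvtColor(im,cv2.COLOR_RGB2BGR)); return s,im
def cam(n,s=None):
    m=camera_model(n); K=np.array(m['intrinsics'])
    if n=='wrist':
        T=np.eye(4);T[:3,:3]=R.from_quat(s['tcp_rot']).as_matrix();T[:3,3]=s['eef_pos'];return K,T@np.array(m['hand_eye'])
    return K,np.array(m['cam_to_world'])
def ray(K,T,u,v,z):
    d=T[:3,:3]@np.linalg.solve(K,[u,v,1.]);o=T[:3,3];return o+d*(z-o[2])/d[2]
def proj(K,T,p):
    q=np.linalg.inv(T)@np.append(p,1);q=K@q[:3];return q[:2]/q[2]
E
python3 - <<'E'
from h import *
s,_=snap('top','top1.png'); snap('side','side1.png')
print(s); 
for n in('top','side'):print(n,cam(n))
print(camera_model('wrist'))
E
```

```text
{'time': 0.0, 'joint_positions': array([-1.25869968,  0.60014362, -0.00254409,  1.60013855,  0.00179977,
        0.94289106, -0.07978105]), 'qd': array([-0.00068732,  0.00071933, -0.00243209,  0.00033218,  0.00016715,
        0.00100142, -0.00014194]), 'joint_torque': array([-6.97620562e-04, -7.76464534e+01,  1.56448144e+00, -2.58009696e+01,
        1.23295342e-02,  9.35836521e-03, -1.89443136e-05]), 'eef_pos': array([0.27466445, 0.67044425, 0.23040048]), 'tcp_rot': array([ 1.93137883e-01,  9.81171308e-01, -7.85013372e-04, -8.12787396e-05]), 'force': array([ 0.23265776, -0.37437503, -0.26644064]), 'moment': array([-0.00704725, -0.00954578, -0.03298555]), 'grip_force': 0.0, 'gripper_width': 0.08559812466020271}
top (array([[495.90707828,   0.        , 323.11840223],
       [  0.        , 495.90707828, 234.50093694],
       [  0.        ,   0.        ,   1.        ]]), array([[-0.01984167, -0.99659172,  0.08007035,  0.50512565],
       [-0.99935991,  0.02215358,  0.02808911, -0.05941461],
       [-0.02976722, -0.07946176, -0.99639337,  0.97538583],
       [ 0.        ,  0.        ,  0.
[... 256 characters left out ...]
-0.25289742, -0.60473574,  0.75520698, -0.76405655],
       [-0.01151616, -0.77864438, -0.62735979,  0.67416739],
       [ 0.        ,  0.        ,  0.        ,  1.        ]]))
{'intrinsics': array([[345.73316291,   0.        , 318.99652347],
       [  0.        , 345.73316291, 238.10452661],
       [  0.        ,   0.        ,   1.        ]]), 'hand_eye': array([[-4.81155210e-05, -9.60630160e-01, -2.77830333e-01,
         6.96572817e-02],
       [ 9.99999705e-01,  1.66927828e-04, -7.50355120e-04,
         6.69090234e-04],
       [ 7.67191373e-04, -2.77830287e-01,  9.60629868e-01,
        -1.42251733e-01],
       [ 0.00000000e+00,  0.00000000e+00,  0.00000000e+00,
         1.00000000e+00]])}
```

View pics/top1.png

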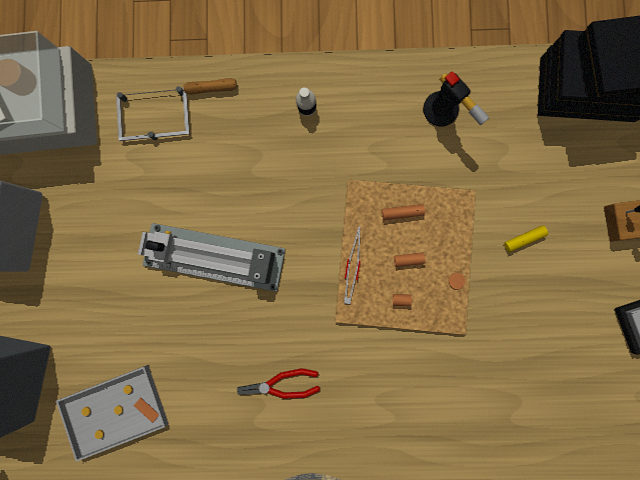

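View pics/side1.png

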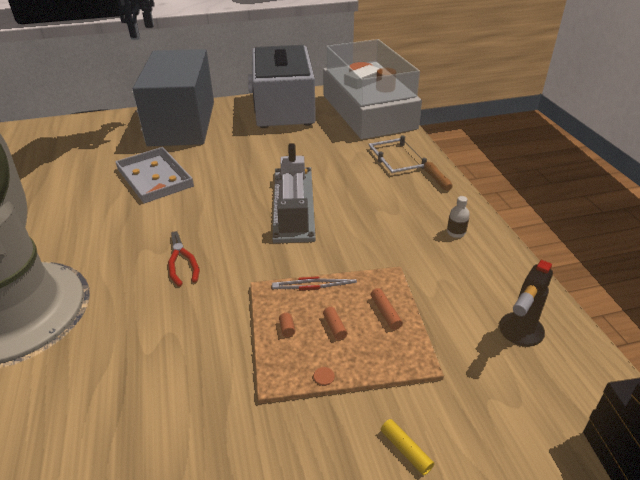

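The top view shows the long tube at about (403,212), mid (410,261) and short (402,300). The gauge's anvil is at about (262,266) and the stop grip at about (153,245). The side view agrees: the long tube is at about (387,308).

```bash
cat > m1.py <<'E'
from h import *
for n,f,box in(('top','pics/top1.png',(375,195,440,230)),('side','pics/side1.png',(365,284,408,332))):
    im=cv2.imread(f); K,T=cam(n); x0,y0,x1,y1=box
    hsv=cv2.cvtColor(im,cv2.COLOR_BGR2HSV)[y0:y1,x0:x1]
    # copper: more saturated & redder than cork
    m=((hsv[...,0]<10)&(hsv[...,1]>110)).astype(np.uint8)
    m=cv2.morphologyEx(m,cv2.MORPH_OPEN,np.ones((3,3)))
    k,l,st,c=cv2.connectedComponentsWithStats(m); i=1+np.argmax(st[1:,4])
    pts=np.argwhere(l==i)[:,::-1].astype(np.float32)
    r=cv2.minAreaRect(pts); ctr=np.array(r[0])+[x0,y0]; b=cv2.boxPoints(r)+[x0,y0]
    print(n,st[i],r,ctr.round(1)); w=np.array([ray(K,T,*p,0.026) for p in b]); print(w.round(4)); print(ray(K,T,*ctr,0.025).round(4))
    # ends of long axis
    e=[np.linalg.norm(b[j]-b[(j+1)%4]) for j in range(2)]
    j=0 if e[0]<e[1] else 1
    a=(b[j]+b[(j+1)%4])/2; d=(b[(j+2)%4]+b[(j+3)%4])/2
    A,D=ray(K,T,*a,.025),ray(K,T,*d,.025);print('len',np.linalg.norm(A-D),'ang',np.degrees(np.arctan2(*(A-D)[[1,0]])))
K,T=cam('top')
print('grip',ray(K,T,153,245,.094),'anvil top c',ray(K,T,262,266,.074))
E
python3 m1.py
python3 -c "
import cv2
a=cv2.imread('pics/top1.png')[210:300,130:300]
cv2.imwrite('pics/c1.png',cv2.resize(a,None,fx=4.6,fy=4.6,interpolation=2))"
```

```text
Traceback (most recent call last):
  File "m1.py", line 8, in <module>
    k,l,st,c=cv2.connectedComponentsWithStats(m); i=1+np.argmax(st[1:,4])
                                                      ~~~~~~~~~^^^^^^^^^^
ValueError: attempt to get argmax of an empty sequence
```

View pics/c1.png

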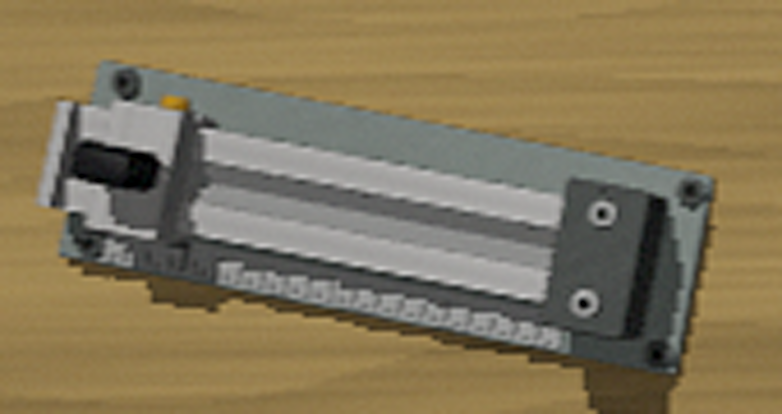

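The crop shows the base plate corners at about (103,62), (715,180), (680,375) and (62,257) in crop pixels. The anvil's inner top edge runs from (568,180) to (548,325), and the grip top is near (115,167).

```bash
python3 - <<'E'
from h import *
im=cv2.imread('pics/top1.png'); hsv=cv2.cvtColor(im,cv2.COLOR_BGR2HSV)
for p in((403,212),(403,208),(403,216),(410,228),(385,235),(430,230)):print(p,hsv[p[1],p[0]],im[p[1],p[0]])
im2=cv2.imread('pics/side1.png');h2=cv2.cvtColor(im2,cv2.COLOR_BGR2HSV)
for p in((387,308),(390,304),(360,320),(400,345)):print(p,h2[p[1],p[0]],im2[p[1],p[0]])
K,T=cam('top')
c=lambda u,v,z:ray(K,T,130+u/4.6-.4,210+v/4.6-.4,z)
P=[c(*p,.012) for p in((103,62),(715,180),(680,375),(62,257))]
print('corners',np.round(P,4)); print('sizes',[np.linalg.norm(P[i]-P[(i+1)%4]).round(4) for i in range(4)],'ctr',np.mean(P,0).round(4))
y=(P[0]-P[1]+P[3]-P[2]);y/=np.linalg.norm(y);print('gauge y',y.round(4),'deg',np.degrees(np.arctan2(y[1],y[0])))
A=(c(568,180,.074)+c(548,325,.074))/2;print('anvil',A.round(4))
G=c(115,167,.094);print('grip',G.round(4),'rel to anvil along',(G-A)[:2]@y[:2],'across',(G-A)[:2]@[y[1],-y[0]])
C=np.mean(P,0);print('ctr rel',(C-A)[:2]@y[:2],(C-A)[:2]@[y[1],-y[0]])
E
```

```text
(403, 212) [ 12 166 160] [ 56  99 160]
(403, 208) [ 12 162 162] [ 59 100 162]
(403, 216) [ 13 181  86] [25 51 86]
(410, 228) [ 17 139 174] [ 79 133 174]
(385, 235) [ 17 141 147] [ 66 111 147]
(430, 230) [ 16 139 158] [ 72 119 158]
(387, 308) [ 10 152 161] [ 65  96 161]
(390, 304) [ 10 149 174] [ 72 107 174]
(360, 320) [ 14 130 185] [ 91 135 185]
(400, 345) [ 14 133 161] [ 77 115 161]
corners [[0.6127 0.3051 0.012 ]
 [0.5564 0.0426 0.012 ]
 [0.4745 0.0585 0.012 ]
 [0.5295 0.3221 0.012 ]]
sizes [np.float64(0.2685), np.float64(0.0834), np.float64(0.2693), np.float64(0.0849)] ctr [0.5432 0.1821 0.012 ]
gauge y [0.2069 0.9784 0.    ] deg 78.05848653733719
anvil [0.5257 0.0988 0.074 ]
grip [0.5621 0.269  0.094 ] rel to anvil along 0.17409331928481242 across 0.0003960148029327759
ctr rel 0.08511899435835478 -7.543063461110805e-05
```

```bash
sed -i "s/m=((hsv.*/m=((hsv[...,0].astype(int)<(15 if n=='top' else 12.5))\&(hsv[...,1]>(148 if n=='top' else 138))\&(hsv[...,2]>95)).astype(np.uint8)/" m1.py; python3 m1.py
```

```text
top [  7   9  43  14 407] ((28.04267692565918, 15.884147644042969), (9.717975616455078, 42.73700714111328), 83.6598129272461) [403.  210.9]
[[ 0.6292 -0.1455  0.026 ]
 [ 0.6364 -0.227   0.026 ]
 [ 0.6177 -0.2284  0.026 ]
 [ 0.6105 -0.147   0.026 ]]
[ 0.6236 -0.1871  0.025 ]
len 0.08185126532372027 ang -84.94998970313965
side [  7   4  29  39 465] ((21.24892807006836, 23.154508590698242), (44.41726303100586, 12.316289901733398), 58.392494201660156) [386.2 307.2]
[[ 0.6059 -0.1442  0.026 ]
 [ 0.6288 -0.1338  0.026 ]
 [ 0.6353 -0.2273  0.026 ]
 [ 0.614  -0.2358  0.026 ]]
[ 0.6215 -0.1862  0.025 ]
len 0.09298541469211499 ang 94.5520049267617
grip [0.56381336 0.27193876 0.094     ] anvil top c [0.52248369 0.07850098 0.074     ]
```

```bash
python3 -m pendant '[[[0,0,0],0.182,0],[[0,0,0],0.182,0],[[0,0,0],0.182,0],[[0,0,0],0.182,0],[[0,0,0],0.182,0],[[0,0,0],0.182,0]]'
python3 -m pendant '[[[-0.055,0.017,0.005],0,0],[[-0.055,0.017,0.005],0,0],[[-0.055,0.017,0.005],0,0],[[-0.055,0.017,0.005],0,0],[[-0.055,0.017,0.005],0,0],[[-0.055,0.017,0.005],0,0],[[-0.055,0.017,0.005],0,0],[[-0.055,0.017,0.005],0,0],[[-0.055,0.017,0.005],0,0],[[-0.055,0.017,0.005],0,0],[[-0.055,0.017,0.005],0,0],[[-0.055,0.017,0.005],0,0],[[-0.055,0.017,0.005],0,0],[[-0.055,0.017,0.005],0,0],[[-0.055,0.017,0.005],0,0],[[-0.055,0.017,0.005],0,0],[[0,0,0],0,0]]'
python3 - <<'E'
from h import *
s,_=snap('wrist','w1.png'); K,T=cam('wrist',s)
print(s['eef_pos'],R.from_quat(s['tcp_rot']).as_matrix().round(3),proj(K,T,[.6225,-.187,.023]),s['time'],s['joint_positions'].round(2))
E
```

```text
time: 0.85
eef_pos: [0.2747, 0.6706, 0.2308]
tcp_rot: [0.677, 0.736, -0.0, 0.0]
force: [0.1, -1.4, -0.5]
gripper_width: 0.0852
grip_force: 0.0
time: 2.98
eef_pos: [0.625, -0.187, 0.1506]
tcp_rot: [0.677, 0.736, -0.001, 0.001]
force: [0.3, 0.6, -0.4]
gripper_width: 0.0858
grip_force: 0.0
[ 0.62495178 -0.18695619  0.15059453] [[-0.083  0.997  0.   ]
 [ 0.997  0.083 -0.003]
 [-0.003 -0.    -1.   ]] [314.7672797  228.53613676] 2.975 [ 0.06  0.61  0.22  1.85 -0.19  0.7   0.47]
```

View pics/w1.png

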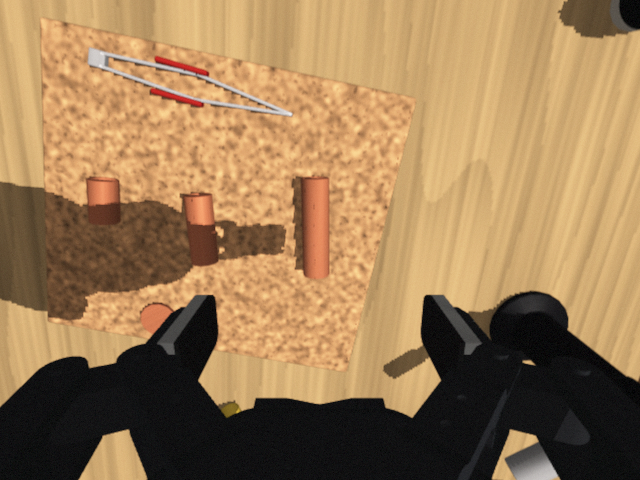

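The wrist view shows the long tube running from about (315.5,178) to (316.5,277), nearly vertical in the image. The tweezers, disc and other tubes are clear of the fingers.

```bash
python3 - <<'E'
from h import *
s=observe(); K,T=cam('wrist',s)
# centreline from row-wise copper/cork contrast via mask
im=cv2.imread('pics/w1.png');hsv=cv2.cvtColor(im,cv2.COLOR_BGR2HSV)[160:295,285:345].astype(int)
m=((hsv[...,0]<12)&(hsv[...,1]>135)&(hsv[...,2]>110)).astype(np.uint8);m=cv2.morphologyEx(m,cv2.MORPH_OPEN,np.ones((3,3)))
k,l,st,c=cv2.connectedComponentsWithStats(m);i=1+np.argmax(st[1:,4]);r=cv2.minAreaRect(np.argwhere(l==i)[:,::-1].astype(np.float32))
print(st[i],r,np.array(r[0])+[285,160])
for z in(.023,.026):
    A,B=ray(K,T,315.5,178,z),ray(K,T,316.5,277,z)
    print(z,A.round(4),B.round(4),((A+B)/2).round(4),np.linalg.norm(A-B).round(4),np.degrees(np.arctan2(*(A-B)[[1,0]])).round(1), 'width',np.linalg.norm(ray(K,T,303,230,z)-ray(K,T,328.5,230,z)))
c=(ray(K,T,315.5,178,.023)+ray(K,T,316.5,277,.023))/2
Rm=R.from_quat(s['tcp_rot']).as_matrix();print('tool shift',Rm.T@(c-s['eef_pos']))
E
```

```text
[  19   16   25  103 2469] ((31.0, 67.0), (102.0, 24.0), 90.0) [316. 227.]
0.023 [ 0.619  -0.1431  0.023 ] [ 0.6267 -0.2251  0.023 ] [ 0.6229 -0.1841  0.023 ] 0.0824 95.4 width 0.02057841049963017
0.026 [ 0.6191 -0.1427  0.026 ] [ 0.6267 -0.2239  0.026 ] [ 0.6229 -0.1833  0.026 ] 0.0815 95.4 width 0.020349530306990264
tool shift [-0.0003029  -0.00140961  0.12751569]
```

```bash
python3 -m pendant '[[[0.001,-0.0015,0.05],0,0],[[0,0,0.05],0,0],[[0,0,0.0326],0,0],[[0,0,0],0,0]]' 40
python3 -m pendant '[[[0,0,0],0,0.5],[[0,0,0],0,0.6],[[0,0,0],0,0.7],[[0,0,0],0,0.8],[[0,0,0],0,0.9],[[0,0,0],0,1],[[0,0,0],0,1],[[0,0,0],0,1]]' 40
```

```text
time: 3.52
eef_pos: [0.6214, -0.178, 0.0165]
tcp_rot: [0.674, 0.739, -0.001, -0.002]
force: [-0.4, 0.4, 0.2]
gripper_width: 0.0855
grip_force: 0.0
time: 4.53
eef_pos: [0.6237, -0.1803, 0.0198]
tcp_rot: [0.675, 0.738, 0.0, 0.0]
force: [-1.0, 0.5, 6.8]
gripper_width: 0.0204
grip_force: 38.9
```

```bash
python3 - <<'E'
from h import *
s,_=snap('wrist','w2.png'); K,T=cam('wrist',s)
_,t=snap('side','s2.png'); cv2.imwrite('pics/s2c.png',cv2.cvtColor(cv2.resize(t[200:380,300:500],None,fx=2.6,fy=2.6),cv2.COLOR_RGB2BGR))
a=cv2.imread('pics/w2.png');b=cv2.resize(cv2.imread('pics/s2c.png'),(533,480));cv2.imwrite('pics/v2.png',cv2.resize(np.hstack([a[:,100:540],b]),(800,395)))
for i in range(3):
  s=observe();print(s['eef_pos'],s['force'],s['gripper_width'],s['tcp_rot'].round(4))
E
```

```text
[ 0.62366545 -0.18027685  0.01983308] [-1.15693412  0.38077019  7.39646046] 0.019895191311572285 [6.746e-01 7.382e-01 4.000e-04 5.000e-04]
[ 0.62366545 -0.18027685  0.01983308] [-1.15693412  0.38077019  7.39646046] 0.019895191311572285 [6.746e-01 7.382e-01 4.000e-04 5.000e-04]
[ 0.62366545 -0.18027685  0.01983308] [-1.15693412  0.38077019  7.39646046] 0.019895191311572285 [6.746e-01 7.382e-01 4.000e-04 5.000e-04]
```

View pics/v2.png

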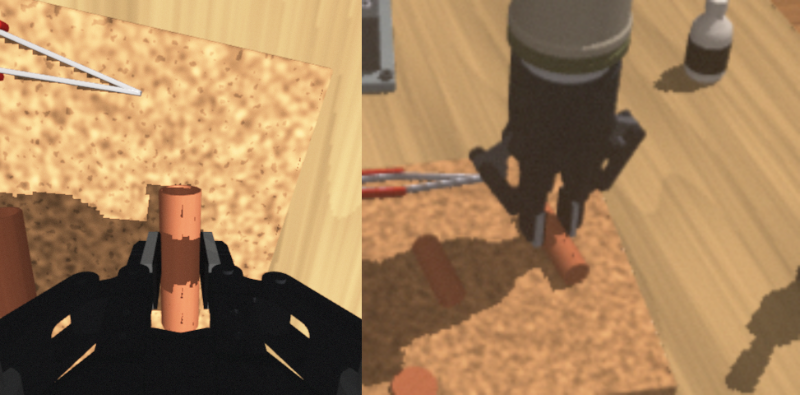

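The tube is between the pads, but the opening reads 20 mm and the force is +7 N in z. So the pads are holding it above its axis. I'll open a little, go lower and nearer its centre, and grip again.

```bash
python3 -m pendant '[[[0,0,0],0,0.6],[[0,0,0],0,0.55],[[0,0,0],0,0.55],[[-0.005,0,0.0035],0,0.55],[[0,0,0],0,0.55],[[0,0,0],0,0.55]]'
python3 -m pendant '[[[0,0,0],0,0.7],[[0,0,0],0,0.8],[[0,0,0],0,0.9],[[0,0,0],0,1],[[0,0,0],0,1],[[0,0,0],0,1]]' 40
```

```text
time: 5.38
eef_pos: [0.6236, -0.1853, 0.015]
tcp_rot: [0.675, 0.738, -0.0, -0.0]
force: [0.2, 0.4, 0.8]
gripper_width: 0.0383
grip_force: 0.0
time: 6.12
eef_pos: [0.6237, -0.1851, 0.0154]
tcp_rot: [0.675, 0.738, 0.0, 0.0]
force: [-1.6, 1.6, 6.1]
gripper_width: 0.0201
grip_force: 39.2
```

```bash
python3 -m pendant '[[[0,0,-0.03],0,1],[[0,0,-0.04],0,1],[[0,0,-0.05],0,1],[[0.0415,-0.0075,0],0,1],[[0.0415,-0.0075,0],0,1],[[0.0415,-0.0075,0],0,1],[[0.0415,-0.0075,0],0,1],[[0.0415,-0.0075,0],0,1],[[0.0415,-0.0075,0],0,1],[[0.0415,-0.0075,0],0,1],[[0.0415,-0.0073,0],0,1],[[0,0,0],0.1,1],[[0,0,0],0.1,1],[[0,0,0],0.097,1],[[0,0,0],0,1],[[0,0,0],0,1]]' 40
python3 - <<'E'
from h import *
s,_=snap('wrist','w3.png'); K,T=cam('wrist',s)
print(s['eef_pos'],s['force'],s['gripper_width']);x=R.from_quat(s['tcp_rot']).as_matrix()[:,0];print(np.degrees(np.arctan2(x[1],x[0])))
snap('top','t3.png');snap('side','s3.png')
A=np.array([.5257,.0988,0]);y=np.array([.2069,.9784,0]);xx=np.array([y[1],-y[0],0])
for a,b,z in((0,0,.034),(0,.03,.074),(0,-.03,.074),(.15,0,.034)):print(a,b,z,proj(K,T,A+a*y+b*xx+[0,0,z]).round(1))
E
```

```text
time: 8.12
eef_pos: [0.5343, 0.1401, 0.1351]
tcp_rot: [0.776, 0.631, -0.0, 0.0]
force: [-0.0, 0.1, 0.3]
gripper_width: 0.0203
grip_force: 39.3
[0.53431194 0.14008472 0.13506909] [-0.04130405  0.13578855  0.34110122] 0.02029619848109441
78.26469676620376
0 0 0.034 [317.7 291.5]
0 0.03 0.074 [363.2 317.6]
0 -0.03 0.074 [271.7 317.3]
0.15 0 0.034 [318.3  78.5]
```

View pics/w3.png

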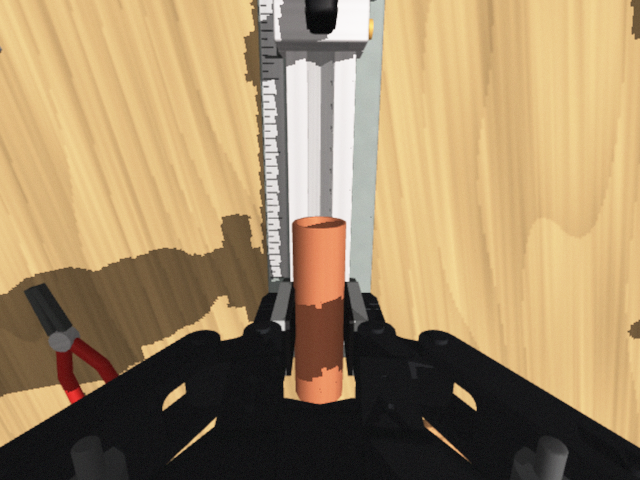

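The wrist view shows the tube held level and in line with the groove. The bed edges are at about 286 and 355 near row 60, so the groove lies slightly right of the tube's centreline. The stop's saddle is at the top, near row 45.

```bash
python3 - <<'E'
from h import *
s=observe();K,T=cam('wrist',s);Rm=R.from_quat(s['tcp_rot']).as_matrix();p=np.array(s['eef_pos'])
g=cv2.cvtColor(cv2.imread('pics/w3.png'),cv2.COLOR_BGR2GRAY).astype(float)
def edges(row,a,b):
    r=g[row-4:row+5].mean(0)[a:b];d=np.gradient(r);return a+np.argmax(d),a+np.argmin(d),
for row in(70,110,150,190):
    r=g[row-2:row+3].mean(0); L=272+np.argmax(np.gradient(r[272:296])); Rr=346+np.argmax(-np.gradient(r[346:364])); 
    gl=298+np.argmax(-np.gradient(r[298:316])); gr=325+np.argmax(np.gradient(r[325:342]))
    tl=lambda u:(Rm.T@(ray(K,T,u,row,.034)-p))
    print(row,L,Rr,gl,gr,'toolx %.3f'%tl(320)[0],'bed ctr tool y %.4f'%((tl(L)+tl(Rr))[1]/2),'groove ctr %.4f'%((tl(gl)+tl(gr))[1]/2),'w',(tl(Rr)-tl(L))[1].round(4),(tl(gr)-tl(gl))[1].round(4))
for u,v in((319.5,222),(320,395)):
    print('tube end tool', (Rm.T@(ray(K,T,u,v,p[2]+.0076)-p)).round(4))
E
python3 -c "
import cv2,numpy as np
a=cv2.imread('pics/t3.png')[180:310,110:310];b=cv2.imread('pics/s3.png')[90:270,220:400]
cv2.imwrite('pics/v3.png',np.hstack([cv2.resize(a,(460,300),interpolation=2),cv2.resize(b,(300,300),interpolation=2)]))"
```

```text
70 286 355 306 334 toolx 0.113 bed ctr tool y 0.0019 groove ctr 0.0016 w 0.0443 0.018
110 286 354 307 333 toolx 0.089 bed ctr tool y 0.0016 groove ctr 0.0016 w 0.045 0.0172
150 287 353 307 332 toolx 0.063 bed ctr tool y 0.0016 groove ctr 0.0013 w 0.0451 0.0171
190 288 351 307 332 toolx 0.036 bed ctr tool y 0.0013 groove ctr 0.0013 w 0.0444 0.0176
tube end tool [ 0.0387  0.0012 -0.0076]
tube end tool [-0.0443  0.0015 -0.0076]
```

View pics/v3.png

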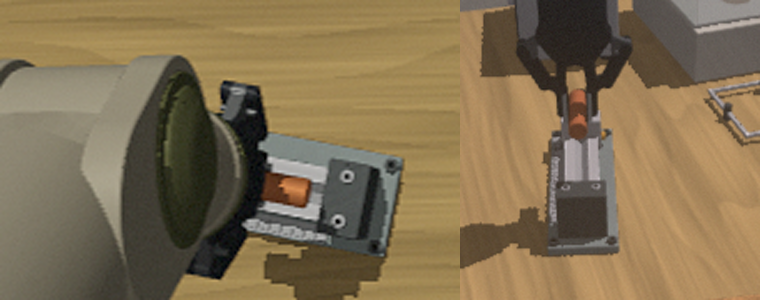

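The tube (at tool y ≈ 1.3 mm) is in line with the groove (≈ 1.5 mm), and its end is just clear of the anvil. I'll shift 4 mm away from the anvil and lower.

```bash
python3 -m pendant '[[[0.004,0,0.03],0,1],[[0,0,0.04],0,1],[[0,0,0.02],0,1],[[0,0,0.004],0,1],[[0,0,0.003],0,1],[[0,0,0],0,1],[[0,0,0],0,1]]' 40
python3 -m pendant '[[[0,0,0.002],0,1],[[0,0,0],0,1],[[0,0,0],0,1]]'
```

```text
time: 9.15
eef_pos: [0.5355, 0.1442, 0.039]
tcp_rot: [0.776, 0.63, 0.001, 0.0]
force: [-0.1, 0.2, -0.7]
gripper_width: 0.02
grip_force: 39.3
time: 9.52
eef_pos: [0.5351, 0.144, 0.0362]
tcp_rot: [0.776, 0.63, 0.0, 0.0]
force: [0.7, -0.0, -0.4]
gripper_width: 0.0206
grip_force: 39.3
```

```bash
python3 -m pendant '[[[0,0,0.0015],0,1],[[0,0,0],0,1],[[0,0,0],0,1]]'; python3 -m pendant '[[[0,0,0.0015],0,1],[[0,0,0],0,1],[[0,0,0],0,1]]'
```

```text
time: 9.9
eef_pos: [0.5351, 0.1439, 0.0346]
tcp_rot: [0.776, 0.63, -0.0, 0.0]
force: [1.0, -0.8, -1.8]
gripper_width: 0.0206
grip_force: 39.3
time: 10.28
eef_pos: [0.5352, 0.144, 0.0343]
tcp_rot: [0.776, 0.63, 0.0, -0.0]
force: [-2.4, -0.9, 15.0]
gripper_width: 0.0204
grip_force: 48.2
```

Contact at 15 N. I'll back off the push, open, rise and look.

```bash
python3 -m pendant '[[[0,0,-0.001],0,1],[[0,0,0],0,0.7],[[0,0,0],0,0.5],[[0,0,0],0,0.3],[[0,0,0],0,0],[[0,0,0],0,0],[[0,0,-0.03],0,0],[[0,0,-0.05],0,0],[[0.03,0,-0.04],0,0],[[0.05,0,-0.01],0,0],[[0,0,0],0,0],[[0,0,0],0,0]]'
python3 - <<'E'
from h import *
s,_=snap('wrist','w4.png'); K,T=cam('wrist',s);print(s['eef_pos'],s['force'])
A=np.array([.5257,.0988,0]);y=np.array([.2069,.9784,0])
for d in(.0,.04,.08,.159,.174):print(d,proj(K,T,A+d*y+[0,0,.041 if d<.1 else .058 if d<.17 else .094]).round(1))
E
```

```text
time: 11.78
eef_pos: [0.551, 0.222, 0.1639]
tcp_rot: [0.776, 0.63, -0.0, 0.0]
force: [0.1, 0.2, 0.5]
gripper_width: 0.0855
grip_force: 0.0
[0.55101988 0.22196096 0.16388477] [0.12714147 0.19741124 0.45761275]
0.0 [318.5 366.5]
0.04 [318.6 326.8]
0.08 [318.7 284.1]
0.159 [318.8 192.4]
0.174 [318.8 176.8]
```

View pics/w4.png

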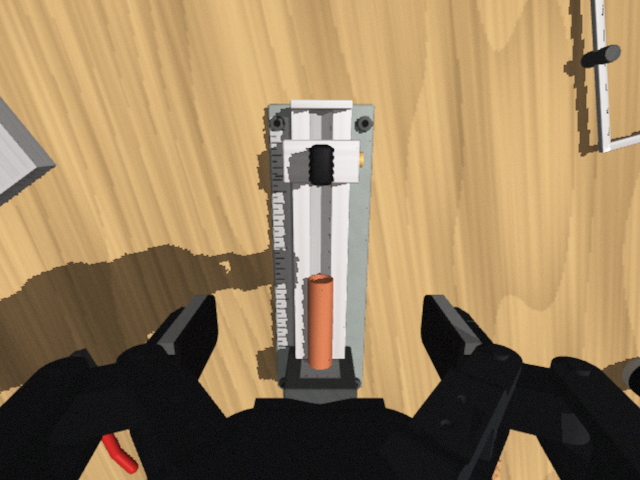

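The tube now lies in the groove: columns 309–332, rows 277–369, its far end near the anvil. The saddle's front edge is at about row 183, and the grip is at columns 309–333, rows 145–186.

```bash
python3 - <<'E'
from h import *
s=observe();K,T=cam('wrist',s);Rm=R.from_quat(s['tcp_rot']).as_matrix();p=np.array(s['eef_pos'])
f=lambda u,v,z:(Rm.T@(ray(K,T,u,v,z)-p)).round(4)
for n,u,v,z in(('saddle front',321,183,.058),('saddle back',321,141,.058),('grip front top',321,186,.094),('grip back top',321,145,.094),('gripL',309,165,.094),('gripR',333,165,.094),('tube stop end',321,279,.045),('tube anvil end',320,369,.041),('anvil edge top',320,362,.074)):print(n,f(u,v,z))
g=cv2.cvtColor(cv2.imread('pics/w4.png'),cv2.COLOR_BGR2GRAY)
print(g[130:200:2,321]);print(g[165,300:342])
E
```

```text
saddle front [0.0401 0.0024 0.1057]
saddle back [0.0689 0.0023 0.1057]
grip front top [0.0428 0.0022 0.0697]
grip back top [0.067  0.0022 0.0697]
gripL [ 0.0554 -0.005   0.0697]
gripR [0.0554 0.0094 0.0697]
tube stop end [-0.0394  0.0026  0.1188]
tube anvil end [-0.1282  0.0018  0.1229]
anvil edge top [-0.097   0.0017  0.0899]
[155 156 156 158 158 189 236 146  22  33  37  31  37  38  38  34  37  36
  32  36  33  30  36  31  29  30  26  21 114 149 149 151 149 137 139]
[107 105 109 107 106 107 108 106  79  26  15  14  18  21  30  29  31  34
  35  29  34  35  37  34  40  40  40  36  37  31  25  19  22  50 186 232
 234 235 234 235 233 234]
```

```bash
python3 -m pendant '[[[0.055,0.001,0],0,0],[[0,0,0.04],0,0],[[0,0,0.04],0,0],[[0,0,0.019],0,0],[[0,0,0],0,0],[[0,0,0],0,0.6]]' 60
python3 -m pendant '[[[0,0,0],0,0.8],[[0,0,0],0,0.9],[[0,0,0],0,1],[[0,0,0],0,1],[[0,0,0],0,1],[[0,0,0],0,1]]' 60
```

```text
time: 12.58
eef_pos: [0.5647, 0.2755, 0.0663]
tcp_rot: [0.777, 0.63, 0.001, 0.0]
force: [0.5, 0.4, 0.2]
gripper_width: 0.0701
grip_force: 0.0
time: 13.32
eef_pos: [0.5637, 0.2762, 0.0659]
tcp_rot: [0.776, 0.63, 0.0, -0.0]
force: [-2.3, 0.1, 5.9]
gripper_width: 0.013
grip_force: 58.4
```

```bash
python3 -m pendant '[[[-0.01,0,0],0,1],[[-0.01,0,0],0,1],[[-0.01,0,0],0,1],[[-0.01,0,0],0,1],[[-0.01,0,0],0,1],[[-0.01,0,0],0,1],[[-0.01,0,0],0,1],[[0,0,0],0,1],[[0,0,0],0,1]]'
python3 -m pendant '[[[-0.003,0,0],0,1],[[-0.003,0,0],0,1],[[-0.003,0,0],0,1],[[0,0,0],0,1],[[0,0,0],0,1]]'
python3 -c "
from h import *
s=observe();a=np.array([.2069,.9784]);print((s['eef_pos'][:2]-np.array([.5257,.0988]))@a-.015,s['force'][:2]@a)"
```

```text
time: 14.45
eef_pos: [0.549, 0.2069, 0.0658]
tcp_rot: [0.777, 0.63, -0.0, -0.0]
force: [-3.4, -2.5, 8.4]
gripper_width: 0.0134
grip_force: 59.1
time: 15.08
eef_pos: [0.5473, 0.1992, 0.0659]
tcp_rot: [0.776, 0.63, 0.0, -0.0]
force: [-2.8, 0.9, 6.8]
gripper_width: 0.013
grip_force: 58.8
0.08768974791285888 0.33552057182582806
```

```bash
for i in 1 2; do python3 -m pendant '[[[-0.002,0,0],0,1],[[0,0,0],0,1],[[0,0,0],0,1]]' | grep -E "eef|force"; done
```

```text
eef_pos: [0.547, 0.1974, 0.0658]
force: [-3.1, 2.5, 6.1]
grip_force: 58.9
eef_pos: [0.5466, 0.1957, 0.0659]
force: [-2.1, 3.1, 7.4]
grip_force: 58.8
```

```bash
for i in 1 2; do python3 -m pendant '[[[-0.002,0,0],0,1],[[0,0,0],0,1],[[0,0,0],0,1]]' | grep -E "eef|force"; done
```

```text
eef_pos: [0.5465, 0.1952, 0.0659]
force: [-1.2, 7.0, 4.7]
grip_force: 58.6
eef_pos: [0.5465, 0.1952, 0.0659]
force: [-0.6, 12.0, 1.7]
grip_force: 58.6
```

```bash
python3 -m pendant '[[[-0.002,0,0],0,1],[[0,0,0],0,1],[[0,0,0],0,1]]' | grep -E "eef|force"
python3 -m pendant '[[[0.002,0,0],0,1],[[0,0,0],0,1],[[0,0,0],0,0.8],[[0,0,0],0,0.5],[[0,0,0],0,0],[[0,0,0],0,0],[[0,0,0],0,0],[[0,0,-0.03],0,0],[[0,0,-0.05],0,0],[[0,0,-0.04],0,0],[[0,0,0],0,0],[[0,0,0],0,0]]'
python3 - <<'E'
from h import *
s,a=snap('wrist','w5.png');_,t=snap('side','s5.png')
c=lambda i,x0,y0,x1,y1,w,h:cv2.resize(cv2.cvtColor(i[y0:y1,x0:x1],cv2.COLOR_RGB2BGR),(w,h),interpolation=2)
cv2.imwrite('pics/v5.png',np.hstack([c(a,220,120,420,420,400,600),c(t,250,120,350,270,400,600)]))
E
```

```text
eef_pos: [0.5465, 0.1951, 0.0659]
force: [0.4, 19.0, 0.2]
grip_force: 58.6
time: 18.45
eef_pos: [0.5456, 0.1909, 0.1849]
tcp_rot: [0.776, 0.63, -0.0, -0.0]
force: [-0.7, 0.0, -0.5]
gripper_width: 0.0852
grip_force: 0.0
```

View pics/v5.png

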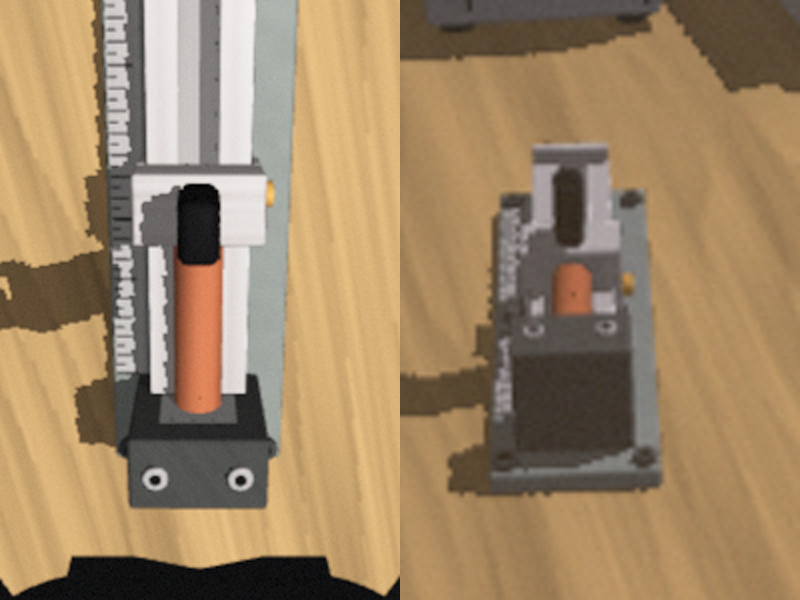

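The stop (saddle front at about crop row 245) appears to meet the tube. The tube's other end, at about row 412, seems to meet the pad on the anvil's face. I'll check both contacts numerically.

```bash
python3 - <<'E'
from h import *
s=observe();K,T=cam('wrist',s);Rm=R.from_quat(s['tcp_rot']).as_matrix();p=np.array(s['eef_pos'])
f=lambda v,z:(Rm.T@(ray(K,T,320,120+v/2,z)-p))[0].round(4)
print('bed/anvil line',f(393,.034),'anvil top edge',f(440,.074),'tube end top',f(412,.052),'saddle front top',f(245,.058),'saddle back',f(174,.058), 'grip front top',f(264,.094),'back',f(185,.094))
E
```

```text
bed/anvil line -0.0908 anvil top edge -0.0904 tube end top -0.0903 saddle front top -0.0105 saddle back 0.0187 grip front top -0.0066 back 0.0219
```

The tube's end is at -90.3 mm against the anvil face at -90.6 mm, and the stop's face is at -10.5 mm. That leaves an 80 mm gap, so there is no play.

```bash
python3 -c "
from bench import *
print(hand_in())"
```

```text
the job is handed in; nothing more can be done
None
```

The 80 mm tube lies in the V-groove, held end to end between anvil and stop at a measured gap of 80 mm; the gripper is open and clear, and the job was handed in about 18.5 s into the 48 s limit.

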